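# Unstack the marked boards for finishing

### The arm

A 6-joint arm with a two-finger parallel gripper is mounted at the origin on the work surface. World frame = base frame: x ahead of the robot, y to its left, z up, the work surface at z = 0. Lengths are in m, angles in rad, forces in N, time in s.
With the tool pointing down it reaches from about 0.275 to 0.85 m from the base axis. Payload 19 kg.
Tool frame: the origin (TCP) lies midway between the tips of the shut fingers; the grasp point (between the pads) lies 19 mm behind it (env.grasp_offset is the distance from the TCP to the grasp point, in m); z points along the fingers, y is the line along which they close (so a half turn about z gives the same grasp; the last joint's range is limited). The gripper opens to 85 mm and grips with 20 to 120 N. Pads are 22 mm wide; open, the fingers measure 114 mm over their backs; the gripper's body (76 mm by 85 mm) begins 54 mm behind the grasp point. The pads swing forward as they close: fully open they stand 13 mm farther back than shut.
Start: joints at [1.202, 0.15, 1.437, -0, 1.554, -0.134], TCP at [0.134, 0.559, 0.231] pointing down, gripper open.
Joint ranges: [-2.8, 2.8], [-0.68, 2.1], [0.12, 2.68], [-1.39, 4.53], [0.16, 2.79], [-2.81, 2.81]. Speed limits (rad/s): [1.89, 1.89, 2.22, 3.01, 3.01, 3.01].

### API

Orientations are given as a unit quaternion [x, y, z, w].
In Python, from workcell import env, vision gives the robot as it stands.
- The arm moves only by the tool arm_command, never from a script. Its argument "motion" is a list of rows, each an object of numbers: "fingers": the finger opening in mm, from 0 to 85.4; "tx", "ty", "tz": the shift along the tool's x, y, z in mm; "twist": the turn about the tool's z in rad. A call has 1 to 5 rows; each row is the pose to reach, as a shift and turn from the pose commanded when the call began, along the tool's axes at that moment; what a row does not reach only later rows make up. A row lasts 1/10 s, in which the tool goes at most 50 mm and 8.59 degrees, less where a joint would pass 70% of its speed; a pose out of reach is approached as far as the arm can. A call with a gripper value outside its range is refused whole. The fingers move at their own pace and stop on an object; "newtons" is the grip in N (left out, the last holds). Time passes only in rows, so rows that repeat a pose let the fingers close. It gives the time, the measured TCP pose, the force, the opening and the grip force at its end, in the units of the state.
- env.observe(): the state, without advancing time (a new reading comes with each control period).
- vision.grab_frame(name): name is "scene" or "top" or "wrist"; returns a dict with "img" (384x512x3 uint8, blue, green, red), "intrinsics" (3x3 intrinsics, pixels), "k1" (the pictures are not rectified: a ray, as slopes to the right and down, at radius r is drawn at 1 + k1 r^2 times it, then the intrinsics apply), "R" (3x3) and "t" (3): a world point X has camera coordinates R X + t. Camera axes: x right, y down, z forward; pixel columns grow to the right and rows downward; lengths in m; the calibration is good to about 2 mm. A picture is of the moment at which its call begins. There is no depth.
- env.hand_in(): hands the job in; it is judged then, once.
The state is a dict: "clock": time; "joint_positions": joint angles; "joint_velocities": joint speeds; "effort": joint torques, N m; "ee_pos": TCP position; "tool_rot": TCP orientation; "wrist_force": force on the tool from outside, world axes, zero at the start; "ft_torque": the same for the moment, N m; "grip_width": finger opening in m; "gripper_force": force on a finger pad.
Only numpy, scipy, OpenCV 4.12 (cv2) and the standard library are available. Lean on these libraries where they do the work, as an engineer would, in place of code of your own. Each camera call takes 0.05 s, during which the arm holds its last target. There are 200 camera calls.

### The job

Take the stack of boards apart from the top down, one board at a time, and lay each board with painted ends flat, centred and lengthwise on the finishing stand of its colour; then lower the plain board at the bottom gently onto the offcut pile, centred and lengthwise, feeling for contact because the pile's height varies. Set the boards down rather than dropping them, and leave the glue bottle and the pencil tin where they stand.

Things in the scene. Friction and masses are not known exactly. Their poses are not given: they have to be found in the camera images.
- red_board: dark walnut board with its two ends (18 mm) painted red, 100 x 50 x 22 mm (its own x, y, z). Origin at the centre of its underside; x along its length, z up. Lies on top of the stack.
- blue_board: light maple board with its two ends (18 mm) painted blue, 140 x 50 x 22 mm (its own x, y, z). Origin at the centre of its underside; x along its length, z up. Lies second from the top of the stack.
- yellow_board: mid-brown oak board with its two ends (18 mm) painted yellow, 180 x 50 x 22 mm (its own x, y, z). Origin at the centre of its underside; x along its length, z up. Lies third from the top of the stack.
- plain_board: light, unpainted board, 220 x 50 x 22 mm (its own x, y, z). Origin at the centre of its underside; x along its length, z up. Lies on the bench at the bottom of the stack. The boards above are laid one on another lengthwise along it, a few mm and up to about 0.05 rad askew each, so that every board's ends show.
- red_stand: fixed red stand: a red base plate 150 x 90 x 6 mm (x, y, z) carrying two red cross bars along y, each 18 mm wide and 80 mm long, at x = -30 and +30 mm. A board lies flat across both bars, its length along the stand's x. Bar tops are 20 mm above the origin, which is the centre of the underside, on the bench.
- blue_stand: fixed blue stand: a blue base plate 150 x 90 x 6 mm (x, y, z) carrying two blue cross bars along y, each 18 mm wide and 80 mm long, at x = -30 and +30 mm. A board lies flat across both bars, its length along the stand's x. Bar tops are 20 mm above the origin, which is the centre of the underside, on the bench.
- yellow_stand: fixed yellow stand: a yellow base plate 150 x 90 x 6 mm (x, y, z) carrying two yellow cross bars along y, each 18 mm wide and 80 mm long, at x = -30 and +30 mm. A board lies flat across both bars, its length along the stand's x. Bar tops are 20 mm above the origin, which is the centre of the underside, on the bench.
- offcut_pile: fixed, firm pile of unpainted plywood and wood offcuts; its flat, level top sheet is 200 x 74 mm (x, y). The pile is 50 to 84 mm high above the bench, differently each time. The origin is 84 mm straight below the centre of the top sheet (for low piles that is below the bench top). The plain board lies on it lengthwise along its x.
- glue_bottle: white glue bottle with a green label and orange cap, 54 mm across, 150 mm tall, loose, standing near the far side of the bench; not to be moved. Origin at the centre of its underside.
- pencil_tin: aluminium tin with three pencils and brushes sticking up, 66 mm across, 150 mm tall in all, loose, standing near the far side; not to be moved. Origin at the centre of its underside.
Things that resemble listed ones, but are neither listed nor needed, are in the scene too. What is shaped like the plain_board but black is not meant.

How it is judged:
By the outcome, as a careful person would: the job done as asked, in the order asked, and still so for the second after the job is handed in, with the robot touching nothing.
It also fails if it takes over 118 s, if anything falls off the work surface, if the arm or the gripper's body presses on something with over 40 N, if the wrist force passes 120 N, or if a joint passes its speed limit or range.

## Working session

There is one attempt and no reset: what is moved stays moved. The work goes in short steps, Python scripts to look and compute and a tool call to move; the robot and the scene stay as the last step left them, time stands still between calls to the robot, and variables do not carry over. Pictures are saved under pics/ and viewed, at most 14 in all, crops included, and the job is handed in when it is done.

Besides the shell and the picture viewer there is one more tool, called after "Request:" by a JSON object that holds its "fn" and its "kwargs". arm_command: Moves the arm, as the interface text tells. Its arguments: {"type":"object","properties":{"motion":{"type":"array"},"newtons":{"type":"number"}},"required":["motion"]}

```bash
ls; mkdir -p pics
python3 - <<'E'
from workcell import env, vision
import cv2
for n in("scene","top"):
    f=vision.grab_frame(n); cv2.imwrite(f"pics/{n}0.png",cv2.resize(f["img"],(800,600)))
    print(n,f["intrinsics"],f["k1"],f["R"],f["t"])
print(env.observe(),env.grasp_offset)
E
```

```text
pics
scene [[372.71919631   0.         254.75583211]
 [  0.         372.71919631 192.09296656]
 [  0.           0.           1.        ]] -0.05082161226892345 [[-0.11059493  0.9938623   0.00254907]
 [ 0.81593444  0.09225932 -0.57073568]
 [-0.56746784 -0.0610406  -0.82112989]] [ 0.04188141 -0.4199506   1.31716452]
top [[380.09790756   0.         254.49031276]
 [  0.         380.09790756 180.07721638]
 [  0.           0.           1.        ]] -0.04522654235394352 [[ 0.0169592  -0.99974421 -0.01496314]
 [-0.985367   -0.01417308 -0.16985585]
 [ 0.16960033  0.0176248  -0.98535531]] [-0.00204845  0.54084451  0.87612745]
{'clock': 0.1, 'joint_positions': array([ 1.20197035e+00,  1.50953058e-01,  1.43792600e+00, -9.44492571e-06,
        1.55380420e+00, -1.34017608e-01]), 'joint_velocities': array([ 0.00107949, -0.00266644, -0.00289971, -0.00023474, -0.00047024,
       -0.00205078]), 'effort': array([ 5.46891417e-03, -7.14365959e+01, -5.71813381e+01, -1.31044249e-05,
        6.89874811e-03, -2.22199577e-05]), 'ee_pos': array([0.1337332 , 0.55901594, 0.23074651]), 'tool_rot': array([ 1.17134560e-01,  9.93115903e-01, -5.29331960e-04, -1.31087593e-04]), 'wrist_force': array([0.0473436 , 0.02615438, 0.0846373 ]), 'ft_torque': array([-0.0133141 , -0.00406523,  0.01907255]), 'gripper_force': 0.0, 'grip_width': 0.08555318104457486} 0.0187
```

View pics/scene0.png

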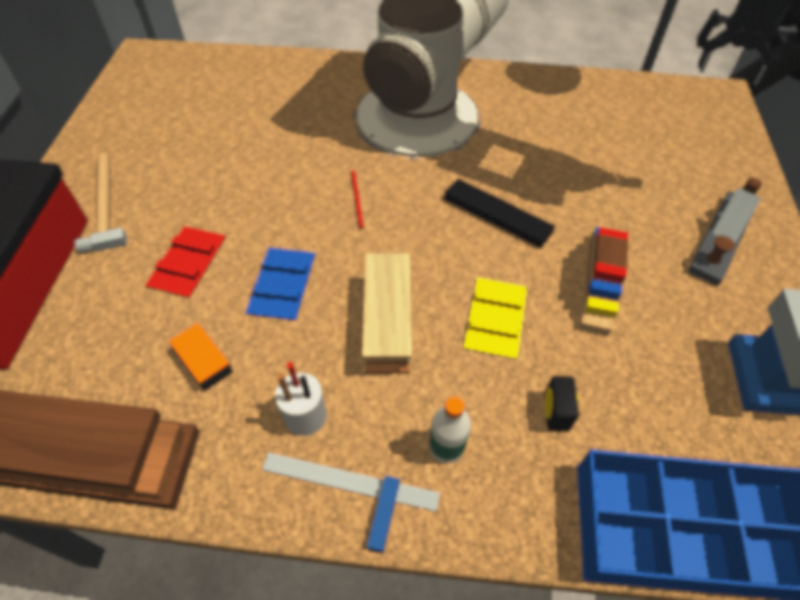

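View pics/top0.png

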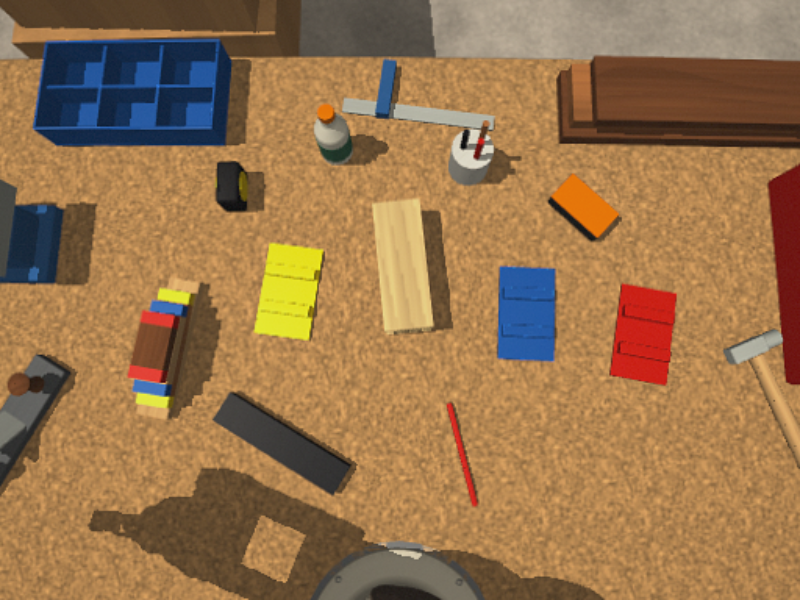

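The top view (800x600 px) shows these items:
- **Stack:** around (160,345), with the walnut red-ended board on top.
- **Stands:** yellow (290,290), blue (527,313), red (643,333).
- **Offcut pile:** (403,265).
- **Bottle and tin:** (333,135) and (470,155).

Possible mix-ups:
- **Red board:** the walnut planks at (690,95) have no painted ends. The red toolbox (785,270) and red pencil (462,455) are not boards.
- **Plain board:** the black board (285,440) and the pile top (403,265).
- **Blue stand:** the blue crate (130,90) and blue clamp (30,240).
- **Yellow stand:** the tape (235,185).

I choose the stack at (160,345) and the three two-bar plates.

```bash
cat > h.py <<'E'
import numpy as np, cv2
from workcell import env, vision
from scipy.spatial.transform import Rotation as Ro
RNG={'red':[((0,150,70),(6,255,255)),((174,150,70),(180,255,255))],'blue':[((105,140,50),(125,255,255))],
     'yellow':[((25,150,90),(34,255,255))]}
def mask(img,c):
    h=cv2.cvtColor(img,cv2.COLOR_BGR2HSV); return sum(cv2.inRange(h,a,b) for a,b in RNG[c])
def cast(f,px,z):
    px=np.asarray(px,float).reshape(-1,1,2)
    n=cv2.undistortPoints(px,f["intrinsics"],np.array([f["k1"],0,0,0,0.])).reshape(-1,2)
    d=np.c_[n,np.ones(len(n))]@f["R"]; o=-f["R"].T@f["t"]
    return o+d*((z-o[2])/d[:,2])[:,None]
def blobs(m,amin=60):
    cs,_=cv2.findContours(m,cv2.RETR_EXTERNAL,cv2.CHAIN_APPROX_NONE)
    return sorted([c for c in cs if cv2.contourArea(c)>amin],key=cv2.contourArea,reverse=True)
def rect(f,c,z):
    """min-area rectangle of contour on plane z: centre, sides, yaw of long side"""
    P=cast(f,c.reshape(-1,2),z)[:,:2]*1000
    (c0,s,a)=cv2.minAreaRect(P.astype(np.float32))
    if s[0]<s[1]: s=s[::-1]; a+=90
    a=(a+90)%180-90
    return np.round(c0,1),np.round(s,1),round(np.radians(a),3)
def tool():
    o=env.observe(); return o,o["ee_pos"],Ro.from_quat(o["tool_rot"]).as_matrix()
def go(p,yaw=None):
    """shift in tool mm to put TCP at p (m), twist to have tool x along +-yaw"""
    o,e,R=tool(); d=R.T@(np.array(p)-e)*1000
    tw=0
    if yaw is not None:
        cur=np.arctan2(R[1,0],R[0,0]); tw=-((yaw-cur+np.pi/2)%np.pi-np.pi/2)
    print("t",np.round(d,1),"twist",round(tw,3),"tcp",np.round(e*1000,1),"j",np.round(o["joint_positions"],2))
E
python3 - <<'E'
from h import *
f=vision.grab_frame("top")
for c in RNG:
    for b in blobs(mask(f["img"],c)):
        print(c,np.round(b.reshape(-1,2).mean(0)),cv2.contourArea(b),*rect(f,b,.006), 'z88',rect(f,b,.088)[0])
h=cv2.cvtColor(f["img"],cv2.COLOR_BGR2HSV)
print(h[170,258],h[140,258],h[180,118],h[220,102])
cv2.imwrite("pics/crop.png",cv2.resize(f["img"][160:290,60:200],None,fx=4,fy=4))
E
```

```text
red [412. 214.] 2045.0 [ 468.9 -387.7] [149.2  91.5] -0.173 z88 [ 461.6 -355. ]
red [505. 175.] 1815.0 [ 578.4 -627.5] [370.6  51.8] -0.1 z88 [ 561.6 -574.1]
red [295. 290.] 179.5 [279.1 -96. ] [158.7   8.8] 0.261 z88 [288.2 -88.6]
red [ 94. 239.] 168.0 [392.3 406.8] [63.3 19.9] 1.435 z88 [391.6 370.8]
red [102. 204.] 164.5 [479.9 393.8] [63.7 21.3] 1.466 z88 [471.6 358.9]
blue [86. 59.] 7840.5 [881.3 479.8] [343.8 199.2] -1.57 z88 [838.4 437.5]
blue [337. 200.] 1979.5 [ 500.1 -199.4] [147.9  88. ] -0.026 z88 [ 490.1 -183.1]
blue [ 21. 156.] 1388.0 [603.9 626.5] [130.3  94.4] 0.001 z88 [584.9 571.5]
blue [247.  56.] 246.0 [886.4  34.4] [105.3  22.2] -0.112 z88 [843.1  30.6]
blue [ 97. 248.] 128.5 [369.9 397.5] [60.6 16.8] 1.444 z88 [371.2 362.3]
blue [108. 197.] 122.5 [499.1 380.5] [58.1 17.4] 1.396 z88 [489.2 346.8]
yellow [186. 186.] 1948.5 [531.  184.6] [150.8  90.5] -0.118 z88 [518.4 167.8]
yellow [111. 189.] 134.5 [519.1 373.5] [53.8 20.1] 1.409 z88 [507.5 340.4]
yellow [ 98. 256.] 122.5 [350.2 395.1] [54.8 17. ] 1.468 z88 [353.1 360.1]
[ 20 116 220] [ 19 119 204] [ 18 128 229] [ 12 160 115]
```

View pics/crop.png

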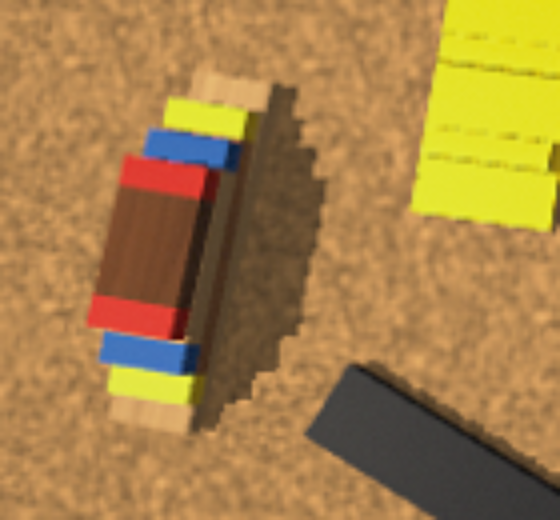

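The crop confirms the stack: the red-ended walnut board is on top, with the blue, yellow and plain ends stepping out at both sides. Next I go above it.

```bash
python3 -c "
from h import *
go([.432,.362,.24],-.148)"
```

```text
t [-335.9 -122.2   -9.1] twist -0.087 tcp [133.7 559.  230.8] j [ 1.2   0.15  1.44 -0.    1.55 -0.13]
```

Request:
{"fn": "arm_command", "kwargs": {"motion": [{"tx": -48, "ty": -17, "tz": -2, "twist": -0.04}, {"tx": -96, "ty": -34, "tz": -4, "twist": -0.087}, {"tx": -140, "ty": -51, "tz": -6, "twist": -0.087}, {"tx": -185, "ty": -67, "tz": -8, "twist": -0.087}, {"tx": -230, "ty": -84, "tz": -9, "twist": -0.087}]}}

```text
invalid input at $.motion[0]: expected keys fingers, tx, ty, tz, twist
```

```bash
python3 -c "
from h import *
go([.432,.362,.24],-.148);print(env.observe()['clock'])"
```

```text
t [-335.9 -122.2   -9.1] twist -0.087 tcp [133.7 559.  230.8] j [ 1.2   0.15  1.44 -0.    1.55 -0.13]
0.15
```

Request:
{"fn": "arm_command", "kwargs": {"motion": [{"fingers": 85, "tx": -336, "ty": -122, "tz": -9, "twist": -0.087}, {"fingers": 85, "tx": -336, "ty": -122, "tz": -9, "twist": -0.087}, {"fingers": 85, "tx": -336, "ty": -122, "tz": -9, "twist": -0.087}, {"fingers": 85, "tx": -336, "ty": -122, "tz": -9, "twist": -0.087}, {"fingers": 85, "tx": -336, "ty": -122, "tz": -9, "twist": -0.087}]}}

```text
clock: 0.65
ee_pos: [0.3437, 0.4202, 0.2376]
tool_rot: [0.074, 0.997, -0.0, -0.0]
wrist_force: [0.9, 1.8, 0.4]
grip_width: 0.0849
gripper_force: 0.0
```

```bash
python3 -c "
from h import *
go([.432,.362,.24],-.148);print(env.observe()['clock'])"
```

```text
t [-95.9 -44.5  -2.4] twist 0.0 tcp [343.7 420.2 237.6] j [ 0.74  0.08  1.5  -0.    1.56 -0.68]
0.65
```

Request:
{"fn": "arm_command", "kwargs": {"motion": [{"fingers": 85, "tx": -94, "ty": -44, "tz": -2, "twist": 0}, {"fingers": 85, "tx": -94, "ty": -44, "tz": -2, "twist": 0}, {"fingers": 85, "tx": -94, "ty": -44, "tz": -2, "twist": 0}, {"fingers": 85, "tx": -94, "ty": -44, "tz": -2, "twist": 0}, {"fingers": 85, "tx": -94, "ty": -44, "tz": -2, "twist": 0}]}}

```text
clock: 1.15
ee_pos: [0.4282, 0.3646, 0.2394]
tool_rot: [0.074, 0.997, -0.0, -0.0]
wrist_force: [0.3, 0.3, 0.3]
grip_width: 0.0852
gripper_force: 0.0
```

Run:
```python
from h import *
f=vision.grab_frame("wrist"); cv2.imwrite("pics/w1.png",f["img"])
for c in RNG:
    for b in blobs(mask(f["img"],c)):
        print(c,np.round(b.reshape(-1,2).mean(0)),cv2.contourArea(b),*rect(f,b,.088))
go([.432,.362,.24],-.148)
```

```text
red [258. 134.] 1009.0 [390.2 374.7] [50.  18.7] 1.423
red [257. 214.] 716.5 [470.9 362.5] [49.3 16.5] 1.423
blue [466. 252.] 6695.5 [562.9 579.7] [134.5  91.1] -0.002
blue [255. 110.] 736.0 [368.1 375.5] [44.  15.2] 1.444
blue [423. 377.] 402.0 [715.3 540.6] [43.8 27.8] 1.406
blue [256. 227.] 178.5 [485.1 359.9] [44.6  5.7] 1.423
yellow [136. 237.] 3937.5 [490.5 226.1] [117.1  72.2] -0.12
yellow [256.  91.] 787.0 [352.1 378.7] [43.7 14.7] 1.423
yellow [258. 236.] 256.5 [494.5 360.7] [42.9  8.1] 1.423
yellow [110. 273.] 136.0 [515. 192.] [23.5 14.3] -0.827
t [-4.4 -2.3 -0.4] twist 0.001 tcp [428.  364.9 239.6] j [ 0.57  0.12  1.45  0.    1.57 -0.86]
```

View pics/w1.png

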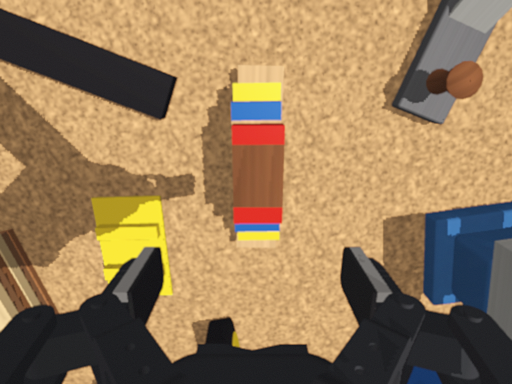

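The wrist view shows the red board's ends at (258,134) and (257,214), lined up with the tool. The board is centred at (430.5, 368) with yaw -0.15.

Request:
{"fn": "arm_command", "kwargs": {"motion": [{"fingers": 85, "tx": -2, "ty": 2.5, "tz": 45, "twist": 0}, {"fingers": 85, "tx": -2, "ty": 2.5, "tz": 90, "twist": 0}, {"fingers": 85, "tx": -2, "ty": 2.5, "tz": 130, "twist": 0}, {"fingers": 85, "tx": -2, "ty": 2.5, "tz": 150, "twist": 0}, {"fingers": 85, "tx": -2, "ty": 2.5, "tz": 150, "twist": 0}]}}

```text
clock: 1.7
ee_pos: [0.4289, 0.3665, 0.0869]
tool_rot: [0.073, 0.997, -0.001, -0.002]
wrist_force: [-0.4, -0.1, -0.1]
grip_width: 0.0851
gripper_force: 0.0
```

```bash
python3 -c "
from h import *
go([.4305,.3675,.062],-.15)"
```

```text
t [-1.5  1.3 24.9] twist 0.004 tcp [428.9 366.5  86.9] j [ 0.57  0.22  1.65  0.    1.27 -0.85]
```

Request:
{"fn": "arm_command", "kwargs": {"motion": [{"fingers": 85, "tx": -1.5, "ty": 1, "tz": 12, "twist": 0}, {"fingers": 85, "tx": -1.5, "ty": 1, "tz": 23, "twist": 0}, {"fingers": 85, "tx": -1.5, "ty": 1, "tz": 24, "twist": 0}, {"fingers": 54, "tx": -1.5, "ty": 1, "tz": 24, "twist": 0}, {"fingers": 54, "tx": -1.5, "ty": 1, "tz": 24, "twist": 0}], "newtons": 50}}

```text
clock: 2.2
ee_pos: [0.4331, 0.3673, 0.0662]
tool_rot: [0.074, 0.997, 0.0, 0.0]
wrist_force: [0.5, 0.5, 0.2]
grip_width: 0.059
gripper_force: 0.0
```

Request:
{"fn": "arm_command", "kwargs": {"motion": [{"fingers": 40, "tx": 0, "ty": 0, "tz": 0, "twist": 0}, {"fingers": 40, "tx": 0, "ty": 0, "tz": 0, "twist": 0}, {"fingers": 40, "tx": 0, "ty": 0, "tz": 0, "twist": 0}, {"fingers": 40, "tx": 0, "ty": 0, "tz": 0, "twist": 0}, {"fingers": 40, "tx": 0, "ty": 0, "tz": 0, "twist": 0}]}}

```text
clock: 2.7
ee_pos: [0.4333, 0.3674, 0.0665]
tool_rot: [0.074, 0.997, 0.0, 0.001]
wrist_force: [-1.1, -0.6, 6.4]
grip_width: 0.0489
gripper_force: 52.4
```

Run:
```python
from h import *
f=vision.grab_frame("wrist"); cv2.imwrite("pics/w2.png",f["img"])
go([.469,-.388,.2],-.173)
```

```text
t [-146.8 -741.8 -134. ] twist 0.025 tcp [433.3 367.4  66.4] j [ 0.57  0.25  1.67 -0.    1.23 -0.86]
```

View pics/w2.png

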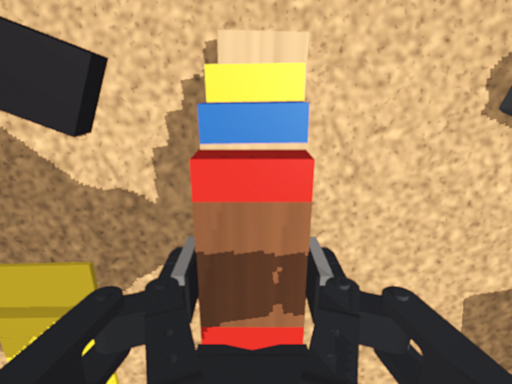

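The board is gripped in the middle, with 49 mm opening and 52 N. Next I lift it and carry it to the red stand.

Request:
{"fn": "arm_command", "kwargs": {"motion": [{"fingers": 40, "tx": 0, "ty": 0, "tz": -10, "twist": 0}, {"fingers": 40, "tx": 0, "ty": 0, "tz": -45, "twist": 0}, {"fingers": 40, "tx": 0, "ty": 0, "tz": -90, "twist": 0}, {"fingers": 40, "tx": 0, "ty": 0, "tz": -134, "twist": 0}, {"fingers": 40, "tx": -5, "ty": -25, "tz": -134, "twist": 0}]}}

```text
clock: 3.25
ee_pos: [0.4355, 0.3439, 0.2064]
tool_rot: [0.073, 0.997, 0.003, 0.004]
wrist_force: [1.5, -1.5, -1.9]
grip_width: 0.0489
gripper_force: 52.1
```

Request:
{"fn": "arm_command", "kwargs": {"motion": [{"fingers": 40, "tx": -10, "ty": -49, "tz": 0, "twist": 0.005}, {"fingers": 40, "tx": -20, "ty": -98, "tz": 0, "twist": 0.01}, {"fingers": 40, "tx": -29, "ty": -147, "tz": 0, "twist": 0.015}, {"fingers": 40, "tx": -39, "ty": -196, "tz": 0, "twist": 0.02}, {"fingers": 40, "tx": -49, "ty": -245, "tz": 0, "twist": 0.025}]}}

```text
clock: 3.75
ee_pos: [0.4461, 0.0904, 0.2005]
tool_rot: [0.086, 0.996, -0.0, 0.001]
wrist_force: [0.5, 0.1, -0.8]
grip_width: 0.0493
gripper_force: 52.1
```

Request:
{"fn": "arm_command", "kwargs": {"motion": [{"fingers": 40, "tx": -10, "ty": -49, "tz": 0, "twist": 0}, {"fingers": 40, "tx": -20, "ty": -98, "tz": 0, "twist": 0}, {"fingers": 40, "tx": -29, "ty": -147, "tz": 0, "twist": 0}, {"fingers": 40, "tx": -39, "ty": -196, "tz": 0, "twist": 0}, {"fingers": 40, "tx": -49, "ty": -245, "tz": 0, "twist": 0}]}}

```text
clock: 4.25
ee_pos: [0.4522, -0.1597, 0.2007]
tool_rot: [0.086, 0.996, -0.0, 0.001]
wrist_force: [1.1, 0.7, -0.8]
grip_width: 0.049
gripper_force: 52.1
```

Run:
```python
from h import *
go([.4718,-.3885,.2],-.173)
```

```text
t [ -58.7 -222.     0.8] twist -0.0 tcp [ 452.2 -159.7  200.7] j [-0.5  -0.04  1.7  -0.    1.48 -1.9 ]
```

Request:
{"fn": "arm_command", "kwargs": {"motion": [{"fingers": 40, "tx": -13, "ty": -48, "tz": 0, "twist": 0}, {"fingers": 40, "tx": -26, "ty": -97, "tz": 0, "twist": 0}, {"fingers": 40, "tx": -40, "ty": -145, "tz": 0, "twist": 0}, {"fingers": 40, "tx": -52, "ty": -190, "tz": 0, "twist": 0}, {"fingers": 40, "tx": -58, "ty": -217, "tz": 0, "twist": 0}]}}

```text
clock: 4.75
ee_pos: [0.472, -0.3846, 0.1999]
tool_rot: [0.087, 0.996, -0.0, -0.0]
wrist_force: [0.5, 0.5, -0.7]
grip_width: 0.0491
gripper_force: 52.1
```

Request:
{"fn": "arm_command", "kwargs": {"motion": [{"fingers": 40, "tx": 0, "ty": 0, "tz": 40, "twist": 0}, {"fingers": 40, "tx": 0, "ty": 0, "tz": 80, "twist": 0}, {"fingers": 40, "tx": 0, "ty": 0, "tz": 120, "twist": 0}, {"fingers": 40, "tx": 0, "ty": 0, "tz": 120, "twist": 0}, {"fingers": 40, "tx": 0, "ty": 0, "tz": 120, "twist": 0}]}}

```text
clock: 5.25
ee_pos: [0.4727, -0.3816, 0.081]
tool_rot: [0.086, 0.996, -0.0, 0.0]
wrist_force: [0.3, -0.2, 0.2]
grip_width: 0.0487
gripper_force: 52.2
```

Run:
```python
from h import *
go([.4718,-.3885,.0205],-.173)
f=vision.grab_frame("wrist"); cv2.imwrite("pics/w3.png",f["img"])
```

```text
t [-0.3 -7.  60.6] twist 0.0 tcp [ 472.7 -381.6   81. ] j [-0.81  0.31  1.56 -0.    1.28 -2.2 ]
```

View pics/w3.png

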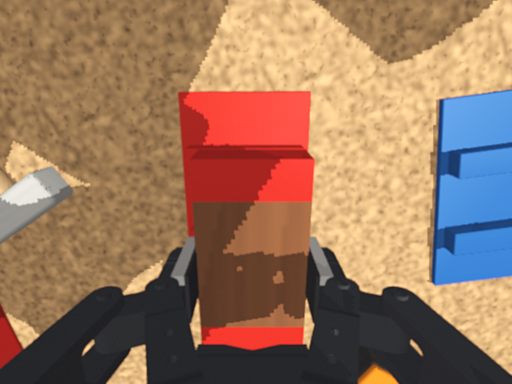

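The board is held over the red stand; at pixel (245,150) the plate edge and bar show parallel to it. I shift 7 mm sideways and lower it.

Request:
{"fn": "arm_command", "kwargs": {"motion": [{"fingers": 40, "tx": -0.3, "ty": -7, "tz": 20, "twist": 0}, {"fingers": 40, "tx": -0.3, "ty": -7, "tz": 40, "twist": 0}, {"fingers": 40, "tx": -0.3, "ty": -7, "tz": 55, "twist": 0}, {"fingers": 40, "tx": -0.3, "ty": -7, "tz": 57, "twist": 0}, {"fingers": 40, "tx": -0.3, "ty": -7, "tz": 57, "twist": 0}]}}

```text
clock: 5.8
ee_pos: [0.472, -0.3885, 0.0237]
tool_rot: [0.086, 0.996, -0.0, 0.0]
wrist_force: [-0.7, -0.0, -0.1]
grip_width: 0.0493
gripper_force: 52.3
```

Request:
{"fn": "arm_command", "kwargs": {"motion": [{"fingers": 40, "tx": 0, "ty": 0, "tz": 0.5, "twist": 0}, {"fingers": 40, "tx": 0, "ty": 0, "tz": 1, "twist": 0}, {"fingers": 40, "tx": 0, "ty": 0, "tz": 1.5, "twist": 0}, {"fingers": 40, "tx": 0, "ty": 0, "tz": 2, "twist": 0}, {"fingers": 40, "tx": 0, "ty": 0, "tz": 2, "twist": 0}]}}

```text
clock: 6.3
ee_pos: [0.4716, -0.3883, 0.0207]
tool_rot: [0.086, 0.996, -0.0, -0.0]
wrist_force: [0.1, 0.2, -0.5]
grip_width: 0.049
gripper_force: 52.3
```

Run:
```python
from h import *
go([.4718,-.3885,.0205],-.173)
print(env.observe()["wrist_force"])
```

```text
t [-0.2 -0.2  0.2] twist 0.0 tcp [ 471.6 -388.3   20.7] j [-0.81  0.37  1.6  -0.    1.17 -2.21]
[ 0.13806582  0.1999426  -0.48047735]
```

Request:
{"fn": "arm_command", "kwargs": {"motion": [{"fingers": 40, "tx": 0, "ty": 0, "tz": 0.5, "twist": 0}, {"fingers": 40, "tx": 0, "ty": 0, "tz": 1, "twist": 0}, {"fingers": 40, "tx": 0, "ty": 0, "tz": 1, "twist": 0}, {"fingers": 40, "tx": 0, "ty": 0, "tz": 1, "twist": 0}]}}

```text
clock: 6.7
ee_pos: [0.4716, -0.3883, 0.0205]
tool_rot: [0.086, 0.996, -0.0, 0.0]
wrist_force: [-3.5, 4.3, 11.5]
grip_width: 0.0488
gripper_force: 53.7
```

Contact: 11 N. I release the board and rise.

Request:
{"fn": "arm_command", "kwargs": {"motion": [{"fingers": 48, "tx": 0, "ty": 0, "tz": -0.7, "twist": 0}, {"fingers": 60, "tx": 0, "ty": 0, "tz": -0.7, "twist": 0}, {"fingers": 70, "tx": 0, "ty": 0, "tz": -0.7, "twist": 0}, {"fingers": 80, "tx": 0, "ty": 0, "tz": -0.7, "twist": 0}, {"fingers": 85, "tx": 0, "ty": 0, "tz": -2, "twist": 0}]}}

```text
clock: 7.2
ee_pos: [0.4715, -0.3882, 0.0215]
tool_rot: [0.086, 0.996, 0.0, -0.0]
wrist_force: [0.5, -0.6, 0.2]
grip_width: 0.0853
gripper_force: 0.0
```

Request:
{"fn": "arm_command", "kwargs": {"motion": [{"fingers": 85, "tx": 0, "ty": 0, "tz": -20, "twist": 0}, {"fingers": 85, "tx": 0, "ty": 0, "tz": -65, "twist": 0}, {"fingers": 85, "tx": 0, "ty": 0, "tz": -110, "twist": 0}, {"fingers": 85, "tx": 0, "ty": 0, "tz": -155, "twist": 0}, {"fingers": 85, "tx": 0, "ty": 0, "tz": -190, "twist": 0}]}}

```text
clock: 7.7
ee_pos: [0.4717, -0.3883, 0.2148]
tool_rot: [0.086, 0.996, -0.001, 0.001]
wrist_force: [0.3, -0.2, -0.3]
grip_width: 0.0849
gripper_force: 0.0
```

Run:
```python
from h import *
f=vision.grab_frame("wrist"); cv2.imwrite("pics/w4.png",f["img"])
h=cv2.cvtColor(f["img"],cv2.COLOR_BGR2HSV)
m=mask(f["img"],'red')
for b in blobs(m):print(rect(f,b,.042), rect(f,b,.006))
go([.4365,.365,.24],-.15)
```

```text
(array([ 500.8, -638.7]), array([220.4, 102.9]), np.float64(0.0)) (array([ 513. , -668.8]), array([245.6, 114.6]), np.float64(0.0))
(array([ 460.5, -386. ]), array([132.3,  80. ]), np.float64(-0.17)) (array([ 468. , -387.2]), array([147.5,  89.2]), np.float64(-0.17))
(array([ 711.1, -667.2]), array([42.2, 30. ]), np.float64(1.416)) (array([ 747.3, -700.5]), array([47.1, 33.5]), np.float64(1.416))
t [165.1 736.8 -24.7] twist -0.023 tcp [ 472.7 -389.3  220.3] j [-0.81  0.23  1.37 -0.    1.54 -2.21]
```

View pics/w4.png

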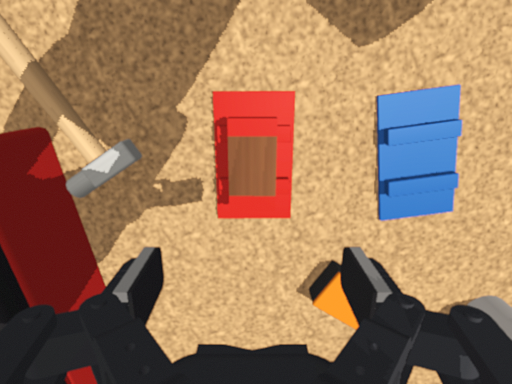

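The red board lies centred on its stand, the walnut part at (252,165). Back to the stack.

Request:
{"fn": "arm_command", "kwargs": {"motion": [{"fingers": 85, "tx": 11, "ty": 48, "tz": -10, "twist": 0}, {"fingers": 85, "tx": 22, "ty": 97, "tz": -20, "twist": 0}, {"fingers": 85, "tx": 33, "ty": 145, "tz": -20, "twist": 0}, {"fingers": 85, "tx": 44, "ty": 194, "tz": -20, "twist": 0}, {"fingers": 85, "tx": 55, "ty": 243, "tz": -20, "twist": 0}]}}

```text
clock: 8.25
ee_pos: [0.4587, -0.1387, 0.2315]
tool_rot: [0.087, 0.996, -0.0, 0.0]
wrist_force: [1.9, 0.2, 0.4]
grip_width: 0.0852
gripper_force: 0.0
```

Request:
{"fn": "arm_command", "kwargs": {"motion": [{"fingers": 85, "tx": 11, "ty": 48, "tz": 0, "twist": 0}, {"fingers": 85, "tx": 22, "ty": 97, "tz": 0, "twist": 0}, {"fingers": 85, "tx": 33, "ty": 145, "tz": 0, "twist": 0}, {"fingers": 85, "tx": 44, "ty": 194, "tz": 0, "twist": 0}, {"fingers": 85, "tx": 55, "ty": 243, "tz": 0, "twist": 0}]}}

```text
clock: 8.75
ee_pos: [0.4463, 0.1098, 0.2317]
tool_rot: [0.086, 0.996, 0.0, 0.0]
wrist_force: [2.0, -0.6, 0.2]
grip_width: 0.0852
gripper_force: 0.0
```

Request:
{"fn": "arm_command", "kwargs": {"motion": [{"fingers": 85, "tx": 11, "ty": 48, "tz": 0, "twist": 0}, {"fingers": 85, "tx": 22, "ty": 97, "tz": 0, "twist": 0}, {"fingers": 85, "tx": 33, "ty": 145, "tz": 0, "twist": -0.023}, {"fingers": 85, "tx": 44, "ty": 194, "tz": 0, "twist": -0.023}, {"fingers": 85, "tx": 55, "ty": 240, "tz": 0, "twist": -0.023}]}}

```text
clock: 9.25
ee_pos: [0.4333, 0.356, 0.2314]
tool_rot: [0.075, 0.997, 0.0, 0.0]
wrist_force: [1.1, -0.7, -0.3]
grip_width: 0.0848
gripper_force: 0.0
```

Request:
{"fn": "arm_command", "kwargs": {"motion": [{"fingers": 85, "tx": 0, "ty": 8, "tz": 0, "twist": 0}, {"fingers": 85, "tx": 0, "ty": 8, "tz": 0, "twist": 0}, {"fingers": 85, "tx": 0, "ty": 8, "tz": 0, "twist": 0}]}}

```text
clock: 9.55
ee_pos: [0.4352, 0.3608, 0.2313]
tool_rot: [0.075, 0.997, -0.0, -0.0]
wrist_force: [-0.9, -0.4, -0.4]
grip_width: 0.0847
gripper_force: 0.0
```

```bash
cat >> h.py <<'E'
def board(c,z,L):
    """painted ends of board near the stack, seen by the wrist camera, top at z mm"""
    f=vision.grab_frame("wrist"); e=[]
    for b in blobs(mask(f["img"],c)):
        r=rect(f,b,z)
        if cv2.norm(r[0]-np.array([430,365]))<110 and r[1][0]<60: e.append(r); print(r)
    if len(e)>1:
        a,b=sorted((x[0] for x in e[:2]),key=lambda p:p[0]); print("mid",(a+b)/2,"len",np.hypot(*(b-a))+18,"yaw",np.arctan2(*(b-a)[::-1]))
    return f
E
python3 - <<'E'
from h import *
f=board('blue',.066,140); cv2.imwrite("pics/w5.png",f["img"])
board('yellow',.044,180)
go([.4365,.365,.07],-.15)
E
```

```text
(array([370., 376.]), array([47.3, 14.8]), np.float64(1.421))
(array([490.6, 359.1]), array([47.2, 14.4]), np.float64(1.447))
mid [430.3  367.55] len 139.7783642524402 yaw -0.13922605874952476
(array([351.8, 379.2]), array([50.2, 17.2]), np.float64(1.42))
(array([516., 358.]), array([49.3,  9. ]), np.float64(1.42))
mid [433.9 368.6] len 183.5629185536423 yaw -0.12840052237163116
t [ -0.3   4.7 161.8] twist -0.001 tcp [435.5 360.4 231.8] j [ 0.56  0.13  1.46 -0.    1.55 -0.86]
```

Request:
{"fn": "arm_command", "kwargs": {"motion": [{"fingers": 85, "tx": 6, "ty": 6, "tz": 40, "twist": -0.01}, {"fingers": 85, "tx": 6, "ty": 6, "tz": 80, "twist": -0.01}, {"fingers": 85, "tx": 6, "ty": 6, "tz": 120, "twist": -0.01}, {"fingers": 85, "tx": 6, "ty": 6, "tz": 150, "twist": -0.01}, {"fingers": 85, "tx": 6, "ty": 6, "tz": 150, "twist": -0.01}]}}

```text
clock: 10.15
ee_pos: [0.4288, 0.3663, 0.0782]
tool_rot: [0.071, 0.998, -0.002, -0.002]
wrist_force: [0.3, -0.9, 0.2]
grip_width: 0.0851
gripper_force: 0.0
```

Request:
{"fn": "arm_command", "kwargs": {"motion": [{"fingers": 85, "tx": 0, "ty": 0, "tz": 0, "twist": 0}, {"fingers": 85, "tx": 0, "ty": 0, "tz": 0, "twist": 0}]}}

```text
clock: 10.35
ee_pos: [0.4312, 0.3686, 0.0839]
tool_rot: [0.07, 0.998, 0.001, 0.001]
wrist_force: [0.2, -0.4, 0.7]
grip_width: 0.0853
gripper_force: 0.0
```

```bash
python3 -c "
from h import *
go([.4303,.3675,.043],-.14)"
```

```text
t [ 0.8 -1.3 40.9] twist -0.0 tcp [431.2 368.6  83.9] j [ 0.57  0.23  1.66 -0.    1.26 -0.86]
```

Request:
{"fn": "arm_command", "kwargs": {"motion": [{"fingers": 85, "tx": 0.5, "ty": -1, "tz": 15, "twist": 0}, {"fingers": 85, "tx": 0.5, "ty": -1, "tz": 30, "twist": 0}, {"fingers": 85, "tx": 0.5, "ty": -1, "tz": 37, "twist": 0}, {"fingers": 85, "tx": 0.5, "ty": -1, "tz": 39, "twist": 0}, {"fingers": 54, "tx": 0.5, "ty": -1, "tz": 39, "twist": 0}]}}

```text
clock: 10.85
ee_pos: [0.4296, 0.3676, 0.0427]
tool_rot: [0.07, 0.998, -0.0, -0.0]
wrist_force: [0.8, -0.9, -0.7]
grip_width: 0.0729
gripper_force: 0.0
```

Request:
{"fn": "arm_command", "kwargs": {"motion": [{"fingers": 54, "tx": 0, "ty": 0, "tz": 0, "twist": 0}, {"fingers": 40, "tx": 0, "ty": 0, "tz": 0, "twist": 0}, {"fingers": 40, "tx": 0, "ty": 0, "tz": 0, "twist": 0}, {"fingers": 40, "tx": 0, "ty": 0, "tz": 0, "twist": 0}, {"fingers": 40, "tx": 0, "ty": 0, "tz": 0, "twist": 0}]}}

```text
clock: 11.35
ee_pos: [0.4298, 0.3678, 0.0434]
tool_rot: [0.07, 0.998, 0.0, 0.001]
wrist_force: [-0.1, -0.0, 6.4]
grip_width: 0.0495
gripper_force: 52.5
```

```bash
python3 -c "
from h import *
o,e,R=tool(); b=R.T@(np.array([.4303,.3675,.044])-e)*1000; print('board in tool',b)
S=np.array([.500,-.1994]); y=-.026; c=np.array([np.cos(y),np.sin(y)])
p=S+b[0]/1000*c
print(p); go([*p,.18],y)"
```

```text
board in tool [-0.50685117 -0.26630302 -0.58941151]
[ 0.49949332 -0.19938682]
t [-148.1 -551.9 -136.9] twist -0.114 tcp [429.8 367.8  43.4] j [ 0.57  0.27  1.7  -0.    1.18 -0.86]
```

Request:
{"fn": "arm_command", "kwargs": {"motion": [{"fingers": 40, "tx": 0, "ty": 0, "tz": -10, "twist": 0}, {"fingers": 40, "tx": 0, "ty": 0, "tz": -45, "twist": 0}, {"fingers": 40, "tx": 0, "ty": 0, "tz": -90, "twist": 0}, {"fingers": 40, "tx": 0, "ty": 0, "tz": -137, "twist": 0}, {"fingers": 40, "tx": -6, "ty": -25, "tz": -142, "twist": 0}]}}

```text
clock: 11.85
ee_pos: [0.4332, 0.3442, 0.1912]
tool_rot: [0.069, 0.998, 0.003, 0.003]
wrist_force: [0.7, -0.4, -0.7]
grip_width: 0.0495
gripper_force: 52.3
```

Request:
{"fn": "arm_command", "kwargs": {"motion": [{"fingers": 40, "tx": -13, "ty": -47, "tz": 0, "twist": 0}, {"fingers": 40, "tx": -25, "ty": -94, "tz": 0, "twist": 0}, {"fingers": 40, "tx": -38, "ty": -141, "tz": 0, "twist": 0}, {"fingers": 40, "tx": -51, "ty": -188, "tz": 0, "twist": 0}, {"fingers": 40, "tx": -63, "ty": -235, "tz": 0, "twist": 0}]}}

```text
clock: 12.35
ee_pos: [0.4613, 0.0987, 0.1855]
tool_rot: [0.07, 0.998, 0.0, 0.0]
wrist_force: [1.8, 0.6, -0.6]
grip_width: 0.0491
gripper_force: 52.2
```

Request:
{"fn": "arm_command", "kwargs": {"motion": [{"fingers": 40, "tx": -13, "ty": -47, "tz": 0, "twist": -0.02}, {"fingers": 40, "tx": -25, "ty": -94, "tz": 0, "twist": -0.04}, {"fingers": 40, "tx": -38, "ty": -141, "tz": 0, "twist": -0.07}, {"fingers": 40, "tx": -51, "ty": -188, "tz": 0, "twist": -0.1}, {"fingers": 40, "tx": -63, "ty": -235, "tz": 0, "twist": -0.114}]}}

```text
clock: 12.85
ee_pos: [0.491, -0.1431, 0.1855]
tool_rot: [0.012, 1.0, -0.0, 0.0]
wrist_force: [0.8, 0.7, -0.9]
grip_width: 0.0491
gripper_force: 52.3
```

```bash
python3 -c "
from h import *
go([.4995,-.1994,.08],-.026)"
```

```text
t [ -9.8 -56.  105.6] twist 0.001 tcp [ 491.  -143.1  185.5] j [-0.43  0.04  1.65 -0.    1.45 -1.98]
```

Request:
{"fn": "arm_command", "kwargs": {"motion": [{"fingers": 40, "tx": -6, "ty": -30, "tz": 0, "twist": 0}, {"fingers": 40, "tx": -9, "ty": -50, "tz": 10, "twist": 0}, {"fingers": 40, "tx": -9, "ty": -50, "tz": 50, "twist": 0}, {"fingers": 40, "tx": -9, "ty": -50, "tz": 95, "twist": 0}, {"fingers": 40, "tx": -9, "ty": -50, "tz": 115, "twist": 0}]}}

```text
clock: 13.35
ee_pos: [0.4974, -0.1907, 0.0666]
tool_rot: [0.013, 1.0, 0.001, -0.002]
wrist_force: [0.1, 0.9, -0.6]
grip_width: 0.0491
gripper_force: 52.2
```

Request:
{"fn": "arm_command", "kwargs": {"motion": [{"fingers": 40, "tx": 0, "ty": 0, "tz": 0, "twist": 0}, {"fingers": 40, "tx": 0, "ty": 0, "tz": 0, "twist": 0}, {"fingers": 40, "tx": 0, "ty": 0, "tz": 0, "twist": 0}]}}

```text
clock: 13.65
ee_pos: [0.4998, -0.1916, 0.0716]
tool_rot: [0.013, 1.0, -0.001, 0.001]
wrist_force: [0.2, 0.2, -1.2]
grip_width: 0.0489
gripper_force: 52.2
```

```bash
python3 -c "
from h import *
go([.4995,-.1994,.0194],-.026)"
```

```text
t [ 0.2 -7.7 52.2] twist 0.0 tcp [ 499.8 -191.6   71.6] j [-0.51  0.18  1.74 -0.    1.22 -2.06]
```

Request:
{"fn": "arm_command", "kwargs": {"motion": [{"fingers": 40, "tx": 0, "ty": -7.7, "tz": 20, "twist": 0}, {"fingers": 40, "tx": 0, "ty": -7.7, "tz": 38, "twist": 0}, {"fingers": 40, "tx": 0, "ty": -7.7, "tz": 46, "twist": 0}, {"fingers": 40, "tx": 0, "ty": -7.7, "tz": 48, "twist": 0}, {"fingers": 40, "tx": 0, "ty": -7.7, "tz": 48, "twist": 0}]}}

```text
clock: 14.15
ee_pos: [0.4991, -0.1991, 0.0225]
tool_rot: [0.013, 1.0, -0.0, 0.0]
wrist_force: [0.5, -0.4, -0.8]
grip_width: 0.0491
gripper_force: 52.3
```

Request:
{"fn": "arm_command", "kwargs": {"motion": [{"fingers": 40, "tx": 0, "ty": 0, "tz": 0.5, "twist": 0}, {"fingers": 40, "tx": 0, "ty": 0, "tz": 1, "twist": 0}, {"fingers": 40, "tx": 0, "ty": 0, "tz": 1.5, "twist": 0}, {"fingers": 40, "tx": 0, "ty": 0, "tz": 2, "twist": 0}, {"fingers": 40, "tx": 0, "ty": 0, "tz": 2, "twist": 0}]}}

```text
clock: 14.65
ee_pos: [0.4987, -0.1989, 0.0197]
tool_rot: [0.013, 1.0, -0.0, -0.0]
wrist_force: [-0.7, 1.0, -1.2]
grip_width: 0.0489
gripper_force: 52.3
```

```bash
python3 -c "
from h import *
go([.4995,-.1994,.0194],-.026)"
```

```text
t [-0.8 -0.5  0.3] twist 0.0 tcp [ 498.7 -198.9   19.7] j [-0.52  0.24  1.78 -0.    1.12 -2.07]
```

Request:
{"fn": "arm_command", "kwargs": {"motion": [{"fingers": 40, "tx": -0.7, "ty": -0.4, "tz": 0.3, "twist": 0}, {"fingers": 40, "tx": -0.7, "ty": -0.4, "tz": 0.6, "twist": 0}, {"fingers": 40, "tx": -0.7, "ty": -0.4, "tz": 1, "twist": 0}, {"fingers": 40, "tx": -0.7, "ty": -0.4, "tz": 1, "twist": 0}]}}

```text
clock: 15.05
ee_pos: [0.4994, -0.1994, 0.0194]
tool_rot: [0.013, 1.0, -0.0, -0.0]
wrist_force: [-6.9, 3.5, 13.8]
grip_width: 0.0492
gripper_force: 54.1
```

Contact; I release and go back to the stack.

Request:
{"fn": "arm_command", "kwargs": {"motion": [{"fingers": 48, "tx": 0, "ty": 0, "tz": -0.7, "twist": 0}, {"fingers": 60, "tx": 0, "ty": 0, "tz": -0.7, "twist": 0}, {"fingers": 70, "tx": 0, "ty": 0, "tz": -0.7, "twist": 0}, {"fingers": 80, "tx": 0, "ty": 0, "tz": -0.7, "twist": 0}, {"fingers": 85, "tx": 0, "ty": 0, "tz": -2, "twist": 0}]}}

```text
clock: 15.55
ee_pos: [0.4993, -0.1993, 0.0204]
tool_rot: [0.013, 1.0, 0.0, -0.0]
wrist_force: [-0.0, 0.5, 1.1]
grip_width: 0.0852
gripper_force: 0.0
```

Request:
{"fn": "arm_command", "kwargs": {"motion": [{"fingers": 85, "tx": 0, "ty": 0, "tz": -20, "twist": 0}, {"fingers": 85, "tx": 0, "ty": 0, "tz": -65, "twist": 0}, {"fingers": 85, "tx": 0, "ty": 0, "tz": -110, "twist": 0}, {"fingers": 85, "tx": 0, "ty": 0, "tz": -155, "twist": 0}, {"fingers": 85, "tx": 0, "ty": 0, "tz": -195, "twist": 0}]}}

```text
clock: 16.05
ee_pos: [0.4993, -0.1992, 0.2182]
tool_rot: [0.013, 1.0, -0.0, 0.001]
wrist_force: [-0.1, 0.0, -0.4]
grip_width: 0.0852
gripper_force: 0.0
```

Run:
```python
from h import *
f=vision.grab_frame("wrist"); cv2.imwrite("pics/w6.png",f["img"])
go([.4365,.365,.22],-.13)
```

```text
t [ 78.8 563.3   1.6] twist 0.104 tcp [ 500.8 -200.1  224.7] j [-0.52  0.07  1.54 -0.    1.52 -2.07]
```

View pics/w6.png

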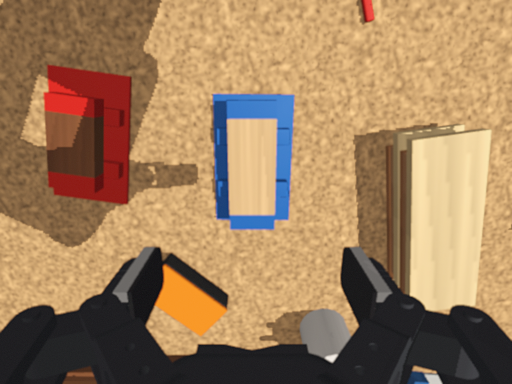

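The blue board lies centred on its stand, the maple part at (252,168). Back for the yellow one.

Request:
{"fn": "arm_command", "kwargs": {"motion": [{"fingers": 85, "tx": 7, "ty": 48, "tz": -5, "twist": 0}, {"fingers": 85, "tx": 14, "ty": 97, "tz": -5, "twist": 0}, {"fingers": 85, "tx": 20, "ty": 145, "tz": -5, "twist": 0}, {"fingers": 85, "tx": 27, "ty": 194, "tz": -5, "twist": 0}, {"fingers": 85, "tx": 34, "ty": 243, "tz": -5, "twist": 0}]}}

```text
clock: 16.6
ee_pos: [0.4711, 0.0462, 0.2208]
tool_rot: [0.013, 1.0, -0.0, 0.0]
wrist_force: [1.1, 0.6, 0.5]
grip_width: 0.0852
gripper_force: 0.0
```

Request:
{"fn": "arm_command", "kwargs": {"motion": [{"fingers": 85, "tx": 7, "ty": 48, "tz": 0, "twist": 0.02}, {"fingers": 85, "tx": 14, "ty": 97, "tz": 0, "twist": 0.04}, {"fingers": 85, "tx": 20, "ty": 145, "tz": 0, "twist": 0.06}, {"fingers": 85, "tx": 27, "ty": 194, "tz": 0, "twist": 0.08}, {"fingers": 85, "tx": 34, "ty": 243, "tz": 0, "twist": 0.104}]}}

```text
clock: 17.1
ee_pos: [0.4433, 0.2903, 0.2208]
tool_rot: [0.065, 0.998, 0.0, 0.0]
wrist_force: [2.2, -0.9, -0.5]
grip_width: 0.085
gripper_force: 0.0
```

Request:
{"fn": "arm_command", "kwargs": {"motion": [{"fingers": 85, "tx": 2, "ty": 35, "tz": 0, "twist": 0}, {"fingers": 85, "tx": 5, "ty": 70, "tz": 0, "twist": 0}, {"fingers": 85, "tx": 5, "ty": 77, "tz": 0, "twist": 0}, {"fingers": 85, "tx": 5, "ty": 77, "tz": 0, "twist": 0}, {"fingers": 85, "tx": 5, "ty": 77, "tz": 0, "twist": 0}]}}

```text
clock: 17.6
ee_pos: [0.449, 0.3646, 0.2204]
tool_rot: [0.065, 0.998, -0.0, -0.0]
wrist_force: [-0.1, -0.6, -0.1]
grip_width: 0.0851
gripper_force: 0.0
```

Run:
```python
from h import *
f=board('yellow',.044,180); cv2.imwrite("pics/w7.png",f["img"])
go([.4339,.3686,.02],-.128)
```

```text
(array([352.1, 379.2]), array([50.1, 18.1]), np.float64(1.44))
(array([513. , 358.5]), array([49.6, 17.1]), np.float64(1.44))
mid [432.55 368.85] len 180.2260768187408 yaw -0.1279485259856194
t [ 15.6   2.4 200.6] twist -0.003 tcp [449.1 364.3 220.6] j [ 0.55  0.16  1.45 -0.    1.53 -0.89]
```

Request:
{"fn": "arm_command", "kwargs": {"motion": [{"fingers": 85, "tx": 17, "ty": 2, "tz": 45, "twist": 0}, {"fingers": 85, "tx": 17, "ty": 2, "tz": 90, "twist": 0}, {"fingers": 85, "tx": 17, "ty": 2, "tz": 135, "twist": 0}, {"fingers": 85, "tx": 17, "ty": 2, "tz": 165, "twist": 0}, {"fingers": 85, "tx": 17, "ty": 2, "tz": 165, "twist": 0}]}}

```text
clock: 18.15
ee_pos: [0.4308, 0.3672, 0.0522]
tool_rot: [0.065, 0.998, -0.002, -0.002]
wrist_force: [-0.8, -1.2, 0.2]
grip_width: 0.0851
gripper_force: 0.0
```

Request:
{"fn": "arm_command", "kwargs": {"motion": [{"fingers": 85, "tx": 0, "ty": 0, "tz": 0, "twist": 0}, {"fingers": 85, "tx": 0, "ty": 0, "tz": 0, "twist": 0}, {"fingers": 85, "tx": 0, "ty": 0, "tz": 0, "twist": 0}]}}

```text
clock: 18.45
ee_pos: [0.4332, 0.3698, 0.0576]
tool_rot: [0.065, 0.998, 0.001, 0.001]
wrist_force: [-0.1, 0.2, -0.2]
grip_width: 0.0853
gripper_force: 0.0
```

```bash
python3 -c "
from h import *
go([.4325,.3685,.021],-.13)"
```

```text
t [ 0.6 -1.4 36.6] twist -0.0 tcp [433.2 369.8  57.6] j [ 0.57  0.26  1.68 -0.    1.21 -0.87]
```

Request:
{"fn": "arm_command", "kwargs": {"motion": [{"fingers": 85, "tx": 0, "ty": -0.7, "tz": 15, "twist": 0}, {"fingers": 85, "tx": 0, "ty": -0.7, "tz": 28, "twist": 0}, {"fingers": 85, "tx": 0, "ty": -0.7, "tz": 33, "twist": 0}, {"fingers": 85, "tx": 0, "ty": -0.7, "tz": 35, "twist": 0}, {"fingers": 54, "tx": 0, "ty": -0.7, "tz": 35, "twist": 0}]}}

```text
clock: 18.95
ee_pos: [0.4322, 0.3687, 0.0202]
tool_rot: [0.065, 0.998, -0.0, -0.0]
wrist_force: [0.3, -0.7, 1.1]
grip_width: 0.073
gripper_force: 0.0
```

Request:
{"fn": "arm_command", "kwargs": {"motion": [{"fingers": 54, "tx": 0, "ty": 0, "tz": 0, "twist": 0}, {"fingers": 40, "tx": 0, "ty": 0, "tz": 0, "twist": 0}, {"fingers": 40, "tx": 0, "ty": 0, "tz": 0, "twist": 0}, {"fingers": 40, "tx": 0, "ty": 0, "tz": 0, "twist": 0}, {"fingers": 40, "tx": 0, "ty": 0, "tz": 0, "twist": 0}]}}

```text
clock: 19.45
ee_pos: [0.4326, 0.369, 0.0212]
tool_rot: [0.065, 0.998, 0.0, 0.0]
wrist_force: [-0.4, -0.4, 6.4]
grip_width: 0.0488
gripper_force: 52.6
```

```bash
python3 -c "
from h import *
o,e,R=tool(); b=R.T@(np.array([.4325,.3685,.022])-e)*1000; print('board in tool',b)
S=np.array([.531,.1846]); y=-.118; c=np.array([np.cos(y),np.sin(y)])
p=S+b[0]/1000*c
print(p); go([*p,.13],y)"
```

```text
board in tool [ 0.02602963 -0.48361069 -0.76610961]
[0.53102585 0.18459694]
t [-121.6 -170.  -108.8] twist -0.012 tcp [432.6 369.   21.2] j [ 0.57  0.3   1.71  0.    1.14 -0.87]
```

Request:
{"fn": "arm_command", "kwargs": {"motion": [{"fingers": 40, "tx": 0, "ty": 0, "tz": -10, "twist": 0}, {"fingers": 40, "tx": 0, "ty": 0, "tz": -45, "twist": 0}, {"fingers": 40, "tx": 0, "ty": 0, "tz": -85, "twist": 0}, {"fingers": 40, "tx": -12, "ty": -17, "tz": -108, "twist": 0}, {"fingers": 40, "tx": -36, "ty": -51, "tz": -108, "twist": 0}]}}

```text
clock: 19.95
ee_pos: [0.4621, 0.3151, 0.133]
tool_rot: [0.063, 0.998, 0.002, 0.002]
wrist_force: [0.8, -0.2, -2.2]
grip_width: 0.0493
gripper_force: 52.3
```

Request:
{"fn": "arm_command", "kwargs": {"motion": [{"fingers": 40, "tx": -25, "ty": -35, "tz": 0, "twist": 0}, {"fingers": 40, "tx": -50, "ty": -70, "tz": 0, "twist": 0}, {"fingers": 40, "tx": -75, "ty": -105, "tz": 0, "twist": -0.012}, {"fingers": 40, "tx": -85, "ty": -119, "tz": 0, "twist": -0.012}, {"fingers": 40, "tx": -85, "ty": -119, "tz": 0, "twist": -0.012}]}}

```text
clock: 20.45
ee_pos: [0.5311, 0.1826, 0.129]
tool_rot: [0.06, 0.998, -0.0, 0.0]
wrist_force: [0.3, 0.7, -2.0]
grip_width: 0.0491
gripper_force: 52.2
```

```bash
python3 -c "
from h import *
go([.531,.1846,.0192],-.118)"
```

```text
t [  0.4   2.  109.8] twist -0.003 tcp [531.1 182.6 129. ] j [ 0.19  0.18  1.62 -0.    1.35 -1.26]
```

Request:
{"fn": "arm_command", "kwargs": {"motion": [{"fingers": 40, "tx": 0, "ty": 1, "tz": 30, "twist": -0.003}, {"fingers": 40, "tx": 0, "ty": 1, "tz": 65, "twist": -0.003}, {"fingers": 40, "tx": 0, "ty": 1, "tz": 90, "twist": -0.003}, {"fingers": 40, "tx": 0, "ty": 1, "tz": 100, "twist": -0.003}, {"fingers": 40, "tx": 0, "ty": 1, "tz": 100, "twist": -0.003}]}}

```text
clock: 20.95
ee_pos: [0.5296, 0.1861, 0.028]
tool_rot: [0.057, 0.998, -0.0, -0.001]
wrist_force: [0.5, -0.1, -0.5]
grip_width: 0.049
gripper_force: 52.2
```

Request:
{"fn": "arm_command", "kwargs": {"motion": [{"fingers": 40, "tx": 0, "ty": 0, "tz": 0, "twist": 0}, {"fingers": 40, "tx": 0, "ty": 0, "tz": 2, "twist": 0}, {"fingers": 40, "tx": 0, "ty": 0, "tz": 4, "twist": 0}, {"fingers": 40, "tx": 0, "ty": 0, "tz": 5, "twist": 0}, {"fingers": 40, "tx": 0, "ty": 0, "tz": 5, "twist": 0}]}}

```text
clock: 21.45
ee_pos: [0.5304, 0.1855, 0.0237]
tool_rot: [0.057, 0.998, -0.0, 0.0]
wrist_force: [0.4, 0.5, -1.1]
grip_width: 0.0491
gripper_force: 52.2
```

```bash
python3 -c "
from h import *
go([.531,.1846,.0192],-.118)"
```

```text
t [-0.7 -0.8  4.5] twist 0.003 tcp [530.4 185.5  23.7] j [ 0.2   0.28  1.72 -0.    1.14 -1.26]
```

Request:
{"fn": "arm_command", "kwargs": {"motion": [{"fingers": 40, "tx": -0.6, "ty": -0.7, "tz": 1, "twist": 0.003}, {"fingers": 40, "tx": -0.6, "ty": -0.7, "tz": 2, "twist": 0.003}, {"fingers": 40, "tx": -0.6, "ty": -0.7, "tz": 3, "twist": 0.003}, {"fingers": 40, "tx": -0.6, "ty": -0.7, "tz": 4, "twist": 0.003}, {"fingers": 40, "tx": -0.6, "ty": -0.7, "tz": 4, "twist": 0.003}]}}

```text
clock: 21.95
ee_pos: [0.5308, 0.1847, 0.0194]
tool_rot: [0.059, 0.998, -0.0, -0.0]
wrist_force: [-0.1, 0.0, -1.2]
grip_width: 0.0491
gripper_force: 52.2
```

Request:
{"fn": "arm_command", "kwargs": {"motion": [{"fingers": 40, "tx": 0, "ty": 0, "tz": 0.5, "twist": 0}, {"fingers": 40, "tx": 0, "ty": 0, "tz": 0.8, "twist": 0}, {"fingers": 40, "tx": 0, "ty": 0, "tz": 0.8, "twist": 0}]}}

```text
clock: 22.25
ee_pos: [0.5309, 0.1847, 0.0192]
tool_rot: [0.059, 0.998, -0.0, 0.0]
wrist_force: [-3.2, -0.8, 4.8]
grip_width: 0.0487
gripper_force: 53.1
```

Contact: the force went from -1.2 to +4.8 N. I release and return.

Request:
{"fn": "arm_command", "kwargs": {"motion": [{"fingers": 48, "tx": 0, "ty": 0, "tz": -0.3, "twist": 0}, {"fingers": 60, "tx": 0, "ty": 0, "tz": -0.3, "twist": 0}, {"fingers": 70, "tx": 0, "ty": 0, "tz": -0.3, "twist": 0}, {"fingers": 80, "tx": 0, "ty": 0, "tz": -0.5, "twist": 0}, {"fingers": 85, "tx": 0, "ty": 0, "tz": -2, "twist": 0}]}}

```text
clock: 22.75
ee_pos: [0.5308, 0.1847, 0.0207]
tool_rot: [0.059, 0.998, -0.0, -0.0]
wrist_force: [-0.3, 0.2, -0.6]
grip_width: 0.0853
gripper_force: 0.0
```

Request:
{"fn": "arm_command", "kwargs": {"motion": [{"fingers": 85, "tx": 0, "ty": 0, "tz": -20, "twist": 0}, {"fingers": 85, "tx": 0, "ty": 0, "tz": -65, "twist": 0}, {"fingers": 85, "tx": 0, "ty": 0, "tz": -110, "twist": 0}, {"fingers": 85, "tx": 0, "ty": 0, "tz": -155, "twist": 0}, {"fingers": 85, "tx": 0, "ty": 0, "tz": -205, "twist": 0}]}}

```text
clock: 23.25
ee_pos: [0.5303, 0.1846, 0.2274]
tool_rot: [0.059, 0.998, -0.0, -0.0]
wrist_force: [0.2, 0.6, -0.0]
grip_width: 0.0852
gripper_force: 0.0
```

Request:
{"fn": "arm_command", "kwargs": {"motion": [{"fingers": 85, "tx": 22, "ty": 41, "tz": 0, "twist": 0}, {"fingers": 85, "tx": 43, "ty": 83, "tz": 0, "twist": 0}, {"fingers": 85, "tx": 65, "ty": 123, "tz": 0, "twist": 0}, {"fingers": 85, "tx": 75, "ty": 165, "tz": 0, "twist": 0.01}, {"fingers": 85, "tx": 75, "ty": 193, "tz": 0, "twist": 0.01}]}}

```text
clock: 23.75
ee_pos: [0.4777, 0.3879, 0.2261]
tool_rot: [0.063, 0.998, 0.0, 0.0]
wrist_force: [0.7, -0.4, 0.6]
grip_width: 0.0849
gripper_force: 0.0
```

Request:
{"fn": "arm_command", "kwargs": {"motion": [{"fingers": 85, "tx": 0, "ty": 0, "tz": 0, "twist": 0}, {"fingers": 85, "tx": 0, "ty": 0, "tz": 0, "twist": 0}, {"fingers": 85, "tx": 0, "ty": 0, "tz": 0, "twist": 0}]}}

```text
clock: 24.05
ee_pos: [0.4792, 0.3845, 0.2258]
tool_rot: [0.064, 0.998, -0.0, -0.0]
wrist_force: [0.7, 0.1, 0.8]
grip_width: 0.085
gripper_force: 0.0
```

Run:
```python
from h import *
f=vision.grab_frame("wrist"); cv2.imwrite("pics/w8.png",f["img"])
g=vision.grab_frame("top"); cv2.imwrite("pics/t8.png",cv2.resize(g["img"],(800,600)))
go([.4325,.3685,.02],-.13)
```

```text
t [ 44.5 -21.7 206. ] twist 0.001 tcp [479.4 384.3 226. ] j [ 0.55  0.23  1.35 -0.    1.56 -0.89]
```

View pics/w8.png

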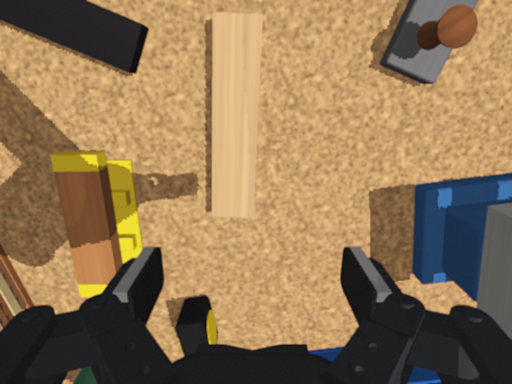

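View pics/t8.png

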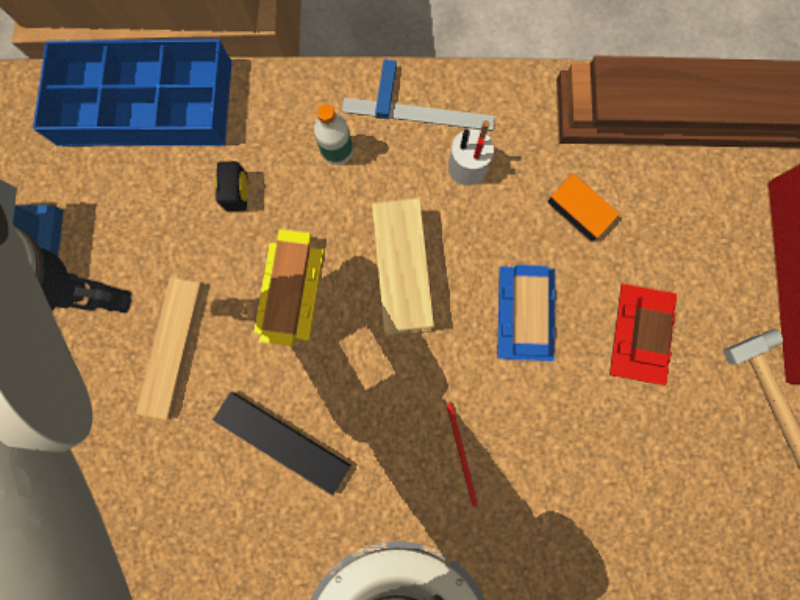

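The wrist view shows the plain board alone at about (236,115), corners about (212,13) to (257,217). The top view shows all three painted boards on their stands, with the bottle and tin unmoved. Next I measure the board and the pile.

Run:
```python
from h import *
f=vision.grab_frame("wrist")
P=cast(f,[(212,13),(263,13),(257,217),(212,217)],.022)[:,:2]*1000
print(np.round(P),P.mean(0))
# board mask: pale vs cork
for nm,g,roi,z in(("wrist",f,(190,0,285,235),.022),):
    hs=cv2.cvtColor(cv2.medianBlur(g["img"],7),cv2.COLOR_BGR2HSV)
    x0,y0,x1,y1=roi; print(hs[110,236],hs[110,300],hs[50,236],hs[50,300])
    m=cv2.inRange(hs,(10,60,150),(30,112,255)); k=np.zeros_like(m); k[y0:y1,x0:x1]=m[y0:y1,x0:x1]
    k=cv2.morphologyEx(k,cv2.MORPH_OPEN,np.ones((9,9)));
    for b in blobs(k,500): print(rect(g,b,z))
tc=np.array([(373,204),(418,199),(433,326),(385,332)])*.64-.18
sc=np.array([(411,357),(363,357),(365,254),(410,254)])*.64-.18
t=vision.grab_frame("top"); s=vision.grab_frame("scene")
cv2.imwrite("pics/s9.png",np.hstack([cv2.resize(t["img"][115:225,225:290],None,fx=5,fy=5),cv2.resize(s["img"][150:260,220:275],None,fx=5,fy=5)]))
U=lambda f,p:cv2.undistortPoints(p.reshape(-1,1,2),f["intrinsics"],np.array([f["k1"],0,0,0,0.])).reshape(-1,2).T
M=lambda f:np.c_[f["R"],f["t"]]
X=cv2.triangulatePoints(M(t),M(s),U(t,tc),U(s,sc)); X=(X[:3]/X[3]).T*1000
print(np.round(X),X.mean(0))
for z in(.05,.06,.07,.08):
    print(z,*rect(t,np.round(tc*1).astype(int).reshape(-1,1,2),z),*rect(s,sc.reshape(-1,1,2),z))
```

```text
[[323. 363.]
 [330. 414.]
 [547. 381.]
 [540. 327.]] [434.83000852 371.2356072 ]
[ 17 102 228] [ 16 118 197] [ 17 102 228] [ 17 117 205]
(array([434.4, 370.8]), array([220.4,  51.5]), np.float64(-0.168))
[[660.  49.  64.]
 [669. -22.  66.]
 [470. -47.  68.]
 [460.  27.  66.]] [564.78844056   1.34974034  66.1209835 ]
0.05 [568.6   1.5] [203.9  74.5] 0.129 [5.535e+02 4.000e-01] [206.1  78.9] 0.113
0.06 [566.5   1.4] [201.6  73.7] 0.129 [560.4   1.4] [203.5  77.9] 0.113
0.07 [564.5   1.2] [199.4  72.9] 0.129 [567.2   2.4] [200.9  76.9] 0.113
0.08 [562.5   1.1] [197.1  72.1] 0.129 [574.    3.3] [198.3  75.9] 0.113
```

View pics/s9.png

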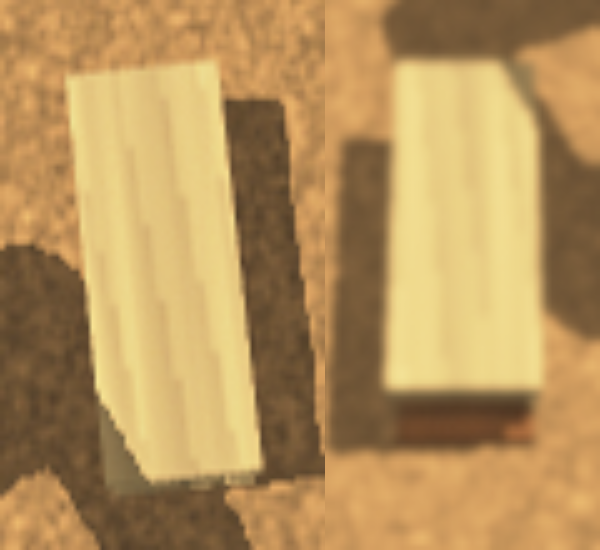

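The crops show the pile's top sheet; only its near-left corner is shaded, which the hand-picked corners allow for. Its centre is about (565, 1), height 66, yaw 0.122. The plain board is at (434.5, 370.5), yaw -0.165.

```bash
python3 -c "
from h import *
go([.4345,.3705,.03],-.165)"
```

```text
t [ 42.7 -19.8 196. ] twist 0.036 tcp [479.3 384.6 226. ] j [ 0.55  0.23  1.35 -0.    1.56 -0.89]
```

Request:
{"fn": "arm_command", "kwargs": {"motion": [{"fingers": 85, "tx": 20, "ty": -10, "tz": 35, "twist": 0.036}, {"fingers": 85, "tx": 42, "ty": -20, "tz": 75, "twist": 0.036}, {"fingers": 85, "tx": 42, "ty": -20, "tz": 120, "twist": 0.036}, {"fingers": 85, "tx": 42, "ty": -20, "tz": 165, "twist": 0.036}, {"fingers": 85, "tx": 42, "ty": -20, "tz": 185, "twist": 0.036}]}}

```text
clock: 24.8
ee_pos: [0.4334, 0.3694, 0.0372]
tool_rot: [0.082, 0.997, -0.001, -0.002]
wrist_force: [0.1, 0.1, 0.4]
grip_width: 0.0849
gripper_force: 0.0
```

Request:
{"fn": "arm_command", "kwargs": {"motion": [{"fingers": 85, "tx": 0, "ty": 0, "tz": 0, "twist": 0}, {"fingers": 85, "tx": 0, "ty": 0, "tz": 0, "twist": 0}, {"fingers": 85, "tx": 0, "ty": 0, "tz": 0, "twist": 0}, {"fingers": 85, "tx": 0, "ty": 0, "tz": 0, "twist": 0}]}}

```text
clock: 25.2
ee_pos: [0.4356, 0.3711, 0.0424]
tool_rot: [0.082, 0.997, 0.001, 0.001]
wrist_force: [1.1, 0.1, 1.0]
grip_width: 0.0851
gripper_force: 0.0
```

```bash
python3 -c "
from h import *
go([.4345,.3705,.002],-.165)"
```

```text
t [ 1.  -0.9 40.4] twist 0.001 tcp [435.6 371.1  42.4] j [ 0.57  0.28  1.68 -0.    1.18 -0.84]
```

Request:
{"fn": "arm_command", "kwargs": {"motion": [{"fingers": 85, "tx": 0.5, "ty": -0.5, "tz": 14, "twist": 0}, {"fingers": 85, "tx": 0.5, "ty": -0.5, "tz": 26, "twist": 0}, {"fingers": 85, "tx": 0.5, "ty": -0.5, "tz": 33, "twist": 0}, {"fingers": 85, "tx": 0.5, "ty": -0.5, "tz": 37, "twist": 0}, {"fingers": 54, "tx": 0.5, "ty": -0.5, "tz": 38, "twist": 0}]}}

```text
clock: 25.7
ee_pos: [0.4341, 0.3701, 0.002]
tool_rot: [0.082, 0.997, -0.0, -0.0]
wrist_force: [0.6, 0.2, -0.2]
grip_width: 0.0729
gripper_force: 0.0
```

Request:
{"fn": "arm_command", "kwargs": {"motion": [{"fingers": 54, "tx": 0, "ty": 0, "tz": 0, "twist": 0}, {"fingers": 40, "tx": 0, "ty": 0, "tz": 0, "twist": 0}, {"fingers": 40, "tx": 0, "ty": 0, "tz": 0, "twist": 0}, {"fingers": 40, "tx": 0, "ty": 0, "tz": 0, "twist": 0}, {"fingers": 40, "tx": 0, "ty": 0, "tz": 0, "twist": 0}], "newtons": 60}}

```text
clock: 26.2
ee_pos: [0.4346, 0.3705, 0.0034]
tool_rot: [0.082, 0.997, 0.0, 0.0]
wrist_force: [0.5, -0.3, 6.7]
grip_width: 0.0488
gripper_force: 62.9
```

```bash
python3 -c "
from h import *
o,e,R=tool(); b=R.T@(np.array([.4345,.3705,.0])-e)*1000; print('board in tool',b)
S=np.array([.565,.0013]); y=.122; c=np.array([np.cos(y),np.sin(y)])
p=S+b[0]/1000*c
print(p); go([*p,.15],y)"
```

```text
board in tool [ 0.10735475 -0.01815997  3.37346683]
[0.56510656 0.00131306]
t [-189.  -342.9 -146.7] twist -0.286 tcp [434.6 370.5   3.4] j [ 0.57  0.32  1.71 -0.    1.1  -0.84]
```

Request:
{"fn": "arm_command", "kwargs": {"motion": [{"fingers": 40, "tx": 0, "ty": 0, "tz": -10, "twist": 0}, {"fingers": 40, "tx": 0, "ty": 0, "tz": -45, "twist": 0}, {"fingers": 40, "tx": 0, "ty": 0, "tz": -90, "twist": 0}, {"fingers": 40, "tx": 0, "ty": 0, "tz": -135, "twist": 0}, {"fingers": 40, "tx": -10, "ty": -17, "tz": -165, "twist": 0}]}}

```text
clock: 26.7
ee_pos: [0.4412, 0.3531, 0.1717]
tool_rot: [0.081, 0.997, 0.001, 0.001]
wrist_force: [0.5, -0.4, -2.3]
grip_width: 0.0487
gripper_force: 62.7
```

Request:
{"fn": "arm_command", "kwargs": {"motion": [{"fingers": 40, "tx": -22, "ty": -40, "tz": 0, "twist": 0}, {"fingers": 40, "tx": -44, "ty": -80, "tz": 0, "twist": 0}, {"fingers": 40, "tx": -66, "ty": -120, "tz": 0, "twist": 0}, {"fingers": 40, "tx": -88, "ty": -160, "tz": 0, "twist": 0}, {"fingers": 40, "tx": -110, "ty": -200, "tz": 0, "twist": 0}]}}

```text
clock: 27.2
ee_pos: [0.5175, 0.1349, 0.1686]
tool_rot: [0.082, 0.997, 0.0, 0.0]
wrist_force: [1.1, 0.3, -1.7]
grip_width: 0.0485
gripper_force: 62.7
```

Request:
{"fn": "arm_command", "kwargs": {"motion": [{"fingers": 40, "tx": -22, "ty": -40, "tz": 0, "twist": -0.08}, {"fingers": 40, "tx": -44, "ty": -80, "tz": 0, "twist": -0.16}, {"fingers": 40, "tx": -63, "ty": -115, "tz": 0, "twist": -0.24}, {"fingers": 40, "tx": -67, "ty": -122, "tz": 0, "twist": -0.286}, {"fingers": 40, "tx": -67, "ty": -122, "tz": 0, "twist": -0.286}]}}

```text
clock: 27.7
ee_pos: [0.5637, 0.0039, 0.1681]
tool_rot: [-0.06, 0.998, -0.0, -0.0]
wrist_force: [-0.8, 1.0, -1.3]
grip_width: 0.0486
gripper_force: 62.7
```

Request:
{"fn": "arm_command", "kwargs": {"motion": [{"fingers": 40, "tx": 0, "ty": 0, "tz": 0, "twist": 0}, {"fingers": 40, "tx": 0, "ty": 0, "tz": 0, "twist": 0}]}}

```text
clock: 27.9
ee_pos: [0.5632, 0.0064, 0.1681]
tool_rot: [-0.061, 0.998, 0.0, 0.0]
wrist_force: [0.7, 1.0, -1.3]
grip_width: 0.0486
gripper_force: 62.7
```

Run:
```python
from h import *
f=vision.grab_frame("wrist"); cv2.imwrite("pics/w10.png",f["img"])
go([.565,.0013,.100],.122)
```

```text
t [-1.1 -5.3 68. ] twist 0.001 tcp [563.3   6.4 168. ] j [-0.13  0.16  1.56  0.    1.43 -1.82]
```

View pics/w10.png

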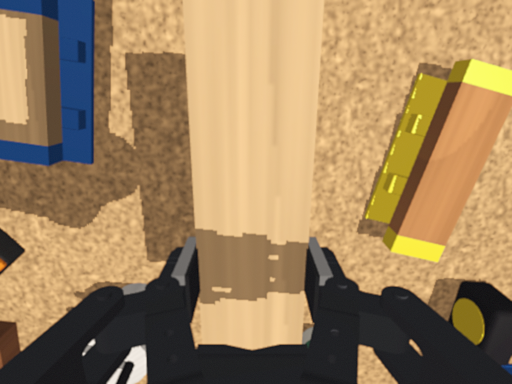

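The plain board is held over the pile, hiding it, and is lined up. The tin at (120,340) and the tape at (470,320) are clear. I correct 5 mm sideways and lower it in stages, feeling for contact.

Request:
{"fn": "arm_command", "kwargs": {"motion": [{"fingers": 40, "tx": -1, "ty": -5, "tz": 20, "twist": 0}, {"fingers": 40, "tx": -1, "ty": -5, "tz": 45, "twist": 0}, {"fingers": 40, "tx": -1, "ty": -5, "tz": 65, "twist": 0}, {"fingers": 40, "tx": -1, "ty": -5, "tz": 72, "twist": 0}, {"fingers": 40, "tx": -1, "ty": -5, "tz": 75, "twist": 0}]}}

```text
clock: 28.45
ee_pos: [0.5649, 0.0011, 0.0926]
tool_rot: [-0.061, 0.998, 0.0, -0.0]
wrist_force: [0.1, 0.4, -1.1]
grip_width: 0.0485
gripper_force: 62.7
```

Request:
{"fn": "arm_command", "kwargs": {"motion": [{"fingers": 40, "tx": 0, "ty": 0, "tz": 0, "twist": 0}, {"fingers": 40, "tx": 0, "ty": 0, "tz": 1, "twist": 0}, {"fingers": 40, "tx": 0, "ty": 0, "tz": 2, "twist": 0}, {"fingers": 40, "tx": 0, "ty": 0, "tz": 3, "twist": 0}, {"fingers": 40, "tx": 0, "ty": 0, "tz": 3, "twist": 0}]}}

```text
clock: 28.95
ee_pos: [0.5651, 0.0005, 0.0899]
tool_rot: [-0.061, 0.998, -0.0, 0.0]
wrist_force: [0.2, 0.0, -0.8]
grip_width: 0.0485
gripper_force: 62.7
```

```bash
python3 -c "
from h import *
go([.565,.0013,.0694],.122)"
```

```text
t [ 0.1  0.8 20.5] twist 0.0 tcp [5.651e+02 5.000e-01 8.990e+01] j [-0.14  0.22  1.65 -0.    1.27 -1.83]
```

Request:
{"fn": "arm_command", "kwargs": {"motion": [{"fingers": 40, "tx": 0, "ty": 0.6, "tz": 2, "twist": 0}, {"fingers": 40, "tx": 0, "ty": 0.6, "tz": 4, "twist": 0}, {"fingers": 40, "tx": 0, "ty": 0.6, "tz": 6, "twist": 0}, {"fingers": 40, "tx": 0, "ty": 0.6, "tz": 8, "twist": 0}, {"fingers": 40, "tx": 0, "ty": 0.6, "tz": 10, "twist": 0}]}}

```text
clock: 29.45
ee_pos: [0.565, 0.0011, 0.0796]
tool_rot: [-0.061, 0.998, -0.0, -0.0]
wrist_force: [-0.7, 1.0, -0.3]
grip_width: 0.0486
gripper_force: 62.7
```

Request:
{"fn": "arm_command", "kwargs": {"motion": [{"fingers": 40, "tx": 0, "ty": 0, "tz": 1, "twist": 0}, {"fingers": 40, "tx": 0, "ty": 0, "tz": 2, "twist": 0}, {"fingers": 40, "tx": 0, "ty": 0, "tz": 3, "twist": 0}, {"fingers": 40, "tx": 0, "ty": 0, "tz": 3.5, "twist": 0}, {"fingers": 40, "tx": 0, "ty": 0, "tz": 3.5, "twist": 0}]}}

```text
clock: 29.95
ee_pos: [0.565, 0.0011, 0.0762]
tool_rot: [-0.061, 0.998, -0.0, -0.0]
wrist_force: [-0.6, -0.3, -1.3]
grip_width: 0.0485
gripper_force: 62.7
```

Request:
{"fn": "arm_command", "kwargs": {"motion": [{"fingers": 40, "tx": 0, "ty": 0, "tz": 0.5, "twist": 0}, {"fingers": 40, "tx": 0, "ty": 0, "tz": 1, "twist": 0}, {"fingers": 40, "tx": 0, "ty": 0, "tz": 1.5, "twist": 0}, {"fingers": 40, "tx": 0, "ty": 0, "tz": 1.5, "twist": 0}]}}

```text
clock: 30.35
ee_pos: [0.565, 0.0011, 0.0747]
tool_rot: [-0.061, 0.998, -0.0, -0.0]
wrist_force: [-1.1, 0.2, -2.1]
grip_width: 0.0485
gripper_force: 62.7
```

Request:
{"fn": "arm_command", "kwargs": {"motion": [{"fingers": 40, "tx": 0, "ty": 0, "tz": 0.5, "twist": 0}, {"fingers": 40, "tx": 0, "ty": 0, "tz": 1, "twist": 0}, {"fingers": 40, "tx": 0, "ty": 0, "tz": 1.3, "twist": 0}, {"fingers": 40, "tx": 0, "ty": 0, "tz": 1.3, "twist": 0}]}}

```text
clock: 30.75
ee_pos: [0.565, 0.0011, 0.0734]
tool_rot: [-0.061, 0.998, -0.0, -0.0]
wrist_force: [-0.1, 0.5, -0.5]
grip_width: 0.049
gripper_force: 62.7
```

Request:
{"fn": "arm_command", "kwargs": {"motion": [{"fingers": 40, "tx": 0, "ty": 0, "tz": 0.5, "twist": 0}, {"fingers": 40, "tx": 0, "ty": 0, "tz": 1, "twist": 0}, {"fingers": 40, "tx": 0, "ty": 0, "tz": 1.2, "twist": 0}, {"fingers": 40, "tx": 0, "ty": 0, "tz": 1.2, "twist": 0}]}}

```text
clock: 31.15
ee_pos: [0.565, 0.0011, 0.0723]
tool_rot: [-0.061, 0.998, -0.0, -0.0]
wrist_force: [0.5, -0.4, -2.0]
grip_width: 0.0484
gripper_force: 62.7
```

Request:
{"fn": "arm_command", "kwargs": {"motion": [{"fingers": 40, "tx": 0, "ty": 0, "tz": 0.5, "twist": 0}, {"fingers": 40, "tx": 0, "ty": 0, "tz": 1, "twist": 0}, {"fingers": 40, "tx": 0, "ty": 0, "tz": 1, "twist": 0}, {"fingers": 40, "tx": 0, "ty": 0, "tz": 1, "twist": 0}]}}

```text
clock: 31.55
ee_pos: [0.5651, 0.0011, 0.072]
tool_rot: [-0.061, 0.998, -0.0, 0.0]
wrist_force: [-4.2, 0.7, 8.4]
grip_width: 0.0485
gripper_force: 63.9
```

Contact: 8 N, so the pile is about 69 mm high. I release gently.

Request:
{"fn": "arm_command", "kwargs": {"motion": [{"fingers": 48, "tx": 0, "ty": 0, "tz": -0.6, "twist": 0}, {"fingers": 60, "tx": 0, "ty": 0, "tz": -0.6, "twist": 0}, {"fingers": 70, "tx": 0, "ty": 0, "tz": -0.6, "twist": 0}, {"fingers": 80, "tx": 0, "ty": 0, "tz": -0.6, "twist": 0}, {"fingers": 85, "tx": 0, "ty": 0, "tz": -2, "twist": 0}]}}

```text
clock: 32.05
ee_pos: [0.565, 0.0011, 0.0731]
tool_rot: [-0.061, 0.998, -0.0, -0.0]
wrist_force: [0.7, 1.0, 0.2]
grip_width: 0.0852
gripper_force: 0.0
```

Request:
{"fn": "arm_command", "kwargs": {"motion": [{"fingers": 85, "tx": 0, "ty": 0, "tz": -15, "twist": 0}, {"fingers": 85, "tx": 0, "ty": 0, "tz": -50, "twist": 0}, {"fingers": 85, "tx": 0, "ty": 0, "tz": -95, "twist": 0}, {"fingers": 85, "tx": 0, "ty": 0, "tz": -140, "twist": 0}, {"fingers": 85, "tx": 30, "ty": 0, "tz": -170, "twist": 0}]}}

```text
clock: 32.55
ee_pos: [0.5367, -0.0025, 0.2473]
tool_rot: [-0.061, 0.998, -0.0, 0.002]
wrist_force: [-0.4, 0.5, 0.7]
grip_width: 0.085
gripper_force: 0.0
```

Request:
{"fn": "arm_command", "kwargs": {"motion": [{"fingers": 85, "tx": 40, "ty": 0, "tz": 0, "twist": 0}, {"fingers": 85, "tx": 80, "ty": 0, "tz": 0, "twist": 0}, {"fingers": 85, "tx": 120, "ty": 0, "tz": 0, "twist": 0}, {"fingers": 85, "tx": 160, "ty": 0, "tz": 0, "twist": 0}, {"fingers": 85, "tx": 160, "ty": 0, "tz": 0, "twist": 0}]}}

```text
clock: 33.05
ee_pos: [0.3735, -0.0221, 0.2451]
tool_rot: [-0.061, 0.998, -0.001, 0.001]
wrist_force: [0.8, 0.0, 1.7]
grip_width: 0.0852
gripper_force: 0.0
```

Run:
```python
from h import *
t=vision.grab_frame("top"); s=vision.grab_frame("scene")
a=t["img"][70:260,150:440]; b=s["img"][130:300,90:350]
cv2.imwrite("pics/fin.png",np.vstack([cv2.resize(a,(500,300)),cv2.resize(b,(500,300))]))
```

```text
(no output)
```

View pics/fin.png

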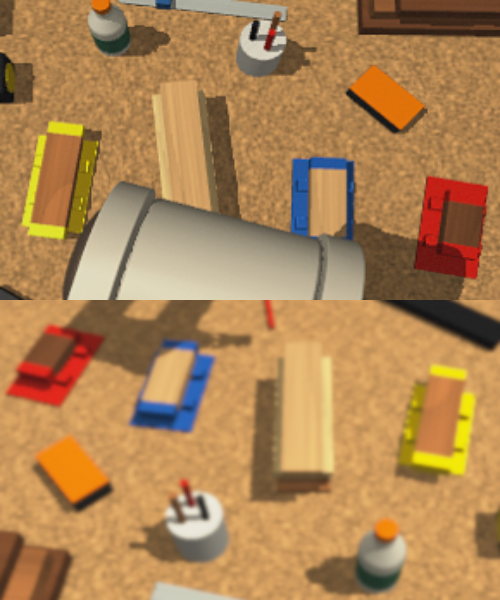

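Both views show every board flat and centred on its support, the bottle and tin untouched, and the robot clear. I hand in.

```bash
python3 -c "
from workcell import env
print(env.hand_in())"
```

```text
the job is handed in; nothing more can be done
None
```

I handed the job in after about 33 s of robot time: the red, blue and yellow boards lie on their stands and the plain board on the offcut pile, all flat and centred by the final pictures, and the glue bottle and pencil tin were left where they stood.

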